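# Line up the bottles by height

### The job

Stand the three bottles and the low pot upright on the four round marks of the metal strip, one centred on each mark, in order of height: the tallest on the mark next to the upright bookend, then each shorter than the last, the pot furthest from it. Leave the steel bowl where it is.

Things in the scene. Friction and masses are not known exactly. Their poses are not given: they have to be found in the camera images.
- tall_bottle_mid (a point): Plain white plastic bottle with a white ribbed screw cap and a blank paper band, the tallest: 104 mm high; straight round body 46 mm in diameter up to 70 mm above its underside, then a shoulder, and a cap 27 mm in diameter. Point: on its axis, half-way up (52 mm above its underside); z up along its axis. Grip the body at this height or up to 12 mm higher. About 120 g, stands loose on the worktop.
- iodine_bottle_mid (a point): Amber-brown bottle with a black cap, second tallest: 90 mm high, round body 52 mm in diameter. Point: on its axis, half-way up (45 mm above its underside, still on the straight body); z up along its axis. Loose.
- saline_bottle_mid (a point): Small white bottle with a blue band and a blue cap, third tallest: 80 mm high, round body 45 mm in diameter. Point: on its axis, half-way up (40 mm above its underside, on the straight body); z up along its axis. Loose.
- specimen_pot_mid (a point): Low white pot with a wide white screw lid with a grey top, the lowest: 50 mm high, lid 53 mm in diameter (upper 16 mm), body 47 to 49 mm. Point: on its axis, half-way up (25 mm above its underside); z up along its axis. Can be gripped by the lid, whose middle is 17 mm above this point. About 80 g, loose.
- mark_1: Dark round rubber disc with a thin grey ring on it, 72 mm across and 3 mm thick, fixed on the metal strip, one of four in a straight row 85 mm apart. Origin: centre of its underside, so its top face is 3 mm above it (9 mm above the worktop). y runs along the row, x across it to the back; a low wire rail (top 25 mm above the worktop) runs 70 mm behind the disc centres. mark_1 to mark_4 follow each other along the row, mark_1 at the +y end. This is an end mark.
- mark_2: Dark round rubber disc with a thin grey ring on it, 72 mm across and 3 mm thick, fixed on the metal strip, one of four in a straight row 85 mm apart. Origin: centre of its underside, so its top face is 3 mm above it (9 mm above the worktop). y runs along the row, x across it to the back; a low wire rail (top 25 mm above the worktop) runs 70 mm behind the disc centres. mark_1 to mark_4 follow each other along the row, mark_1 at the +y end. 
- mark_3: Dark round rubber disc with a thin grey ring on it, 72 mm across and 3 mm thick, fixed on the metal strip, one of four in a straight row 85 mm apart. Origin: centre of its underside, so its top face is 3 mm above it (9 mm above the worktop). y runs along the row, x across it to the back; a low wire rail (top 25 mm above the worktop) runs 70 mm behind the disc centres. mark_1 to mark_4 follow each other along the row, mark_1 at the +y end. 
- mark_4: Dark round rubber disc with a thin grey ring on it, 72 mm across and 3 mm thick, fixed on the metal strip, one of four in a straight row 85 mm apart. Origin: centre of its underside, so its top face is 3 mm above it (9 mm above the worktop). y runs along the row, x across it to the back; a low wire rail (top 25 mm above the worktop) runs 70 mm behind the disc centres. mark_1 to mark_4 follow each other along the row, mark_1 at the +y end. This is an end mark.
- bookend: Upright dark steel plate, 60 mm high, 8 mm thick along the row and 85 mm deep across it, on a flat steel foot, fixed beyond one end of the row of marks, 60 mm from the centre of the end mark next to it (it may stand at either end; the other end has only a low pale metal bar, 8 mm high). Origin: centre of the underside of its foot.
- gallipot: Open stainless steel bowl, 98 mm across and 36 mm high, stands loose on the worktop to the right of the strip; not to be moved. Origin: centre of its underside.
Not all that is in view belongs to the job. Leave any green or purple look-alike of the part that bears iodine_bottle_mid alone.

How it is judged:
At the end, for the whole second after the job is handed in: Each stands upright (0.12 rad) and still on its mark, axis within 15 mm of its centre: tall bottle next to the bookend, then amber bottle, blue-capped bottle, and the low pot furthest from the bookend; the steel bowl has moved less than 20 mm (angle between each of tall_bottle_mid, iodine_bottle_mid, saline_bottle_mid, specimen_pot_mid's own z axis and vertical below 0.12 rad and linear speed of each of tall_bottle, iodine_bottle, saline_bottle, specimen_pot below 0.02 m/s and distance of gallipot from where it was at the start of the episode below 0.02 m and ((horizontal distance between bookend and mark_1 below 0.1 m and horizontal distance between tall_bottle_mid and mark_1 below 0.015 m and z of tall_bottle_mid in the frame of mark_1 between 0.049 and 0.061 m and horizontal distance between iodine_bottle_mid and mark_2 below 0.015 m and z of iodine_bottle_mid in the frame of mark_2 between 0.042 and 0.054 m and horizontal distance between saline_bottle_mid and mark_3 below 0.015 m and z of saline_bottle_mid in the frame of mark_3 between 0.037 and 0.049 m and horizontal distance between specimen_pot_mid and mark_4 below 0.015 m and z of specimen_pot_mid in the frame of mark_4 between 0.022 and 0.034 m) or (horizontal distance between bookend and mark_4 below 0.1 m and horizontal distance between tall_bottle_mid and mark_4 below 0.015 m and z of tall_bottle_mid in the frame of mark_4 between 0.049 and 0.061 m and horizontal distance between iodine_bottle_mid and mark_3 below 0.015 m and z of iodine_bottle_mid in the frame of mark_3 between 0.042 and 0.054 m and horizontal distance between saline_bottle_mid and mark_2 below 0.015 m and z of saline_bottle_mid in the frame of mark_2 between 0.037 and 0.049 m and horizontal distance between specimen_pot_mid and mark_1 below 0.015 m and z of specimen_pot_mid in the frame of mark_1 between 0.022 and 0.034 m))); the robot touches nothing.
It fails at once if the steel bowl is pushed more than 20 mm (distance of gallipot from where it was at the start of the episode above 0.02 m).
It also fails if it takes over 106 s, if anything falls off the work surface, if the arm or the gripper's body presses on something with over 40 N, if the wrist force passes 120 N, or if a joint passes its speed limit or range.

### The arm

A 7-joint arm with a two-finger parallel gripper is mounted at the origin on a cart in front of the work surface, level with it; the furniture and walls round the work are solid. World frame = base frame: x ahead of the robot, y to its left, z up, the work surface at z = 0. Lengths are in m, angles in rad, forces in N, time in s.
With the tool pointing down it reaches from about 0.4 to 0.9 m from the base axis. Payload 5.5 kg.
Tool frame: the origin (TCP) lies midway between the tips of the shut fingers; the grasp point (between the pads) lies 19 mm behind it (manip.grip_depth is the distance from the TCP to the grasp point, in m); z points along the fingers, y is the line along which they close (so a half turn about z gives the same grasp; the last joint's range is limited). The gripper opens to 92 mm and grips with 3 to 60 N. Pads are 19 mm wide; open, the fingers measure 130 mm over their backs; the gripper's body (75 mm by 190 mm) begins 47 mm behind the grasp point.
Start: joints at [1.499, 0.501, -0.427, 1.55, 0.221, 1.138, -0.21], TCP at [0.214, -0.614, 0.227] pointing down, gripper open.
Joint ranges: [-2.88, 2.88], [-0.31, 2.03], [-1.54, 1.56], [0.2, 2.42], [-1.41, 4.55], [0.19, 2.02], [-2.57, 2.57]. Speed limits (rad/s): [2.57, 2.57, 3.14, 3.14, 3.14, 3.14, 3.14].

### API

Orientations are given as a unit quaternion [x, y, z, w].
In Python, from bench import manip, effector, viewer gives the robot as it stands. Calls block until the motion is done:
- manip.move_pose(position, orientation): joint-space move of the TCP to a pose.
- manip.servo_line(position, ori=None, vel=0.15): straight line of the TCP; ori=None keeps the orientation; vel is the mean speed in m/s.
- manip.movej(angles): joint-space move.
- effector.open_jaws() and effector.close(f_grip=None): open the fingers fully, or close them until they stop; f_grip is the grip in N (None keeps the last).
- manip.sleep(seconds).
- manip.solve_ik(position, orientation): joint angles nearest the present ones, or None.
- viewer.get_image(name): name is "scene" or "top" or "wrist"; returns the picture (384x512x3 uint8, red, green, blue); there is no depth.
- viewer.get_calibration(name): a dict with "vfov" (degrees; the focal length in pixels is half the picture's height over the tangent of half this angle, whatever the lens; pixels are square), "cx", "cy" (the principal point, pixels), "eye" and "attitude" of the camera in the world. Camera axes: x right, y down, z forward; pixel columns grow to the right and rows downward; lengths in m; the calibration is good to about 2 mm. A picture is of the moment at which its call begins: read the wrist's pose just before it. get_calibration takes no time and is no camera call; for the wrist camera it gives the pose at the moment of the call.
A pose or a line that the arm cannot do raises manip.PlanningError and nothing moves.
- manip.hand_in(): hands the job in; it is judged then, once.
Readings, each from a call of its own:
- manip.current_clock(): time.
- manip.current_q(): joint angles.
- manip.current_joint_velocities(): joint speeds.
- manip.current_tau(): joint torques, N m.
- manip.current_tool_pos(): TCP position.
- manip.current_tcp_rot(): TCP orientation.
- manip.current_force(): force on the tool from outside, world axes, zero at the start.
- manip.current_wrist_torque(): the same for the moment, N m.
- manip.current_finger_gap(): finger opening in m.
- manip.current_gripper_force(): force on a finger pad.
Only numpy, scipy, OpenCV 4.12 (cv2) and the standard library are available. Lean on these libraries where they do the work, as an engineer would, in place of code of your own. Each camera call takes 0.05 s, during which the arm holds its last target. There are 200 camera calls.

## Working session

There is one attempt and no reset: what is moved stays moved. The work goes in short steps, each a Python script; the robot and the scene stay as the last script left them, time stands still between calls to the robot, and variables do not carry over. Pictures are saved under pics/ and viewed, at most 14 in all, crops included, and the job is handed in when it is done.

```bash
ls; mkdir -p pics; python3 - <<'E'
from bench import manip, effector, viewer
import cv2
for n in ("scene","top"):
    cv2.imwrite(f"pics/{n}0.png", cv2.cvtColor(viewer.get_image(n),cv2.COLOR_RGB2BGR)); print(n,viewer.get_calibration(n))
print(viewer.get_calibration("wrist"),manip.current_tcp_rot(),manip.current_clock(),manip.grip_depth)
E
```

```text
pics
scene {'vfov': 57.079980376839174, 'cx': 259.41036164832434, 'cy': 192.36907408407936, 'eye': array([-0.14811525,  0.63676743,  0.70352092]), 'attitude': array([-0.34540753,  0.81704178, -0.42474036,  0.18091987])}
top {'vfov': 56.233766646051166, 'cx': 260.132417672057, 'cy': 192.44133957251012, 'eye': array([ 0.36189163, -0.00918313,  1.21659208]), 'attitude': array([ 0.7138523 , -0.69632661,  0.06198074, -0.04126178])}
{'vfov': 68.070359980377, 'cx': 254.30345131533886, 'cy': 193.98354506193215, 'eye': array([ 0.28907946, -0.58827001,  0.38405736]), 'attitude': array([ 0.8057999 , -0.57286789, -0.08721752,  0.12207382])} [ 9.86014789e-01  1.66655535e-01 -1.26679660e-04 -8.67329410e-04] 0.1 0.0188
```

View pics/scene0.png

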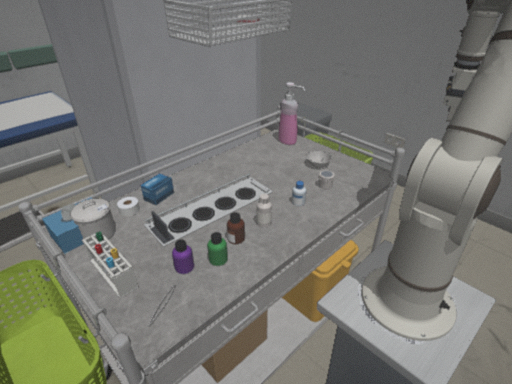

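View pics/top0.png

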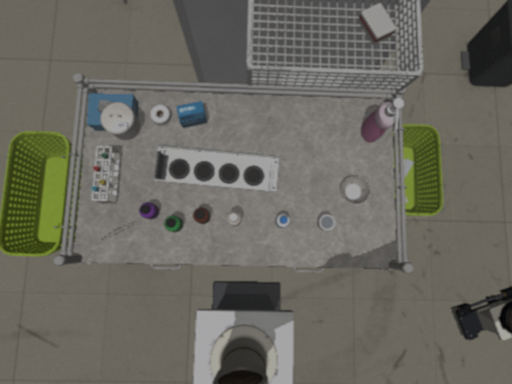

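The top view shows the bookend at the left (+y) end, about (160,165). The marks are at about (179,169), (204,171), (229,173) and (254,175). The amber bottle is at (202,215), the tall one at (234,217), the blue-capped one at (283,219), the pot at (327,222) and the bowl at (354,189). The purple and green look-alikes stand left of the amber bottle.

```bash
cat > h.py <<'E'
import numpy as np, cv2
from scipy.spatial.transform import Rotation as R
from bench import manip, effector, viewer
def ray(cal,u,v,z):
    f=192/np.tan(np.radians(cal["vfov"])/2)
    d=R.from_quat(cal["attitude"]).apply([(u-cal["cx"])/f,(v-cal["cy"])/f,1]); e=cal["eye"]
    return e+d*(z-e[2])/d[2]
def proj(cal,p):
    f=192/np.tan(np.radians(cal["vfov"])/2)
    c=R.from_quat(cal["attitude"]).inv().apply(np.array(p)-cal["eye"])
    return np.array([f*c[0]/c[2]+cal["cx"],f*c[1]/c[2]+cal["cy"]])
def down(yaw):  # tool y axis (closing line) at angle yaw from world y
    return (R.from_euler('z',yaw)*R.from_quat([1,0,0,0])).as_quat()
def save(n,img): cv2.imwrite(f"pics/{n}.png",cv2.cvtColor(img,cv2.COLOR_RGB2BGR))
E
python3 - <<'E'
from h import *
c=viewer.get_calibration("top")
for n,u,v,z in [("m1",179,169,.009),("m2",204,171,.009),("m3",229,173,.009),("m4",254,175,.009),("iod",202,214.5,.09),("tall",234,217,.1),("sal",283,219,.08),("pot",327,222,.05),("bowl",354,189,.03),("green",173,223,.09),("purple",148.5,210,.09)]:
    print(n,ray(c,u,v,z).round(3))
cal=viewer.get_calibration("wrist")
T=R.from_quat(manip.current_tcp_rot())
print("cam in tool",T.inv().apply(cal["eye"]-manip.current_tool_pos()),(T.inv()*R.from_quat(cal["attitude"])).as_matrix().round(2))
print([manip.solve_ik([.5,y,.25],down(a)) is not None for y in(-.2,.1,.25) for a in (0,np.pi/2,-np.pi/2,np.pi)])
E
```

```text
m1 [0.613 0.236 0.009]
m2 [0.609 0.151 0.009]
m3 [0.604 0.065 0.009]
m4 [ 0.6   -0.02   0.009]
iod [0.454 0.14  0.09 ]
tall [0.447 0.039 0.1  ]
sal [ 0.447 -0.115  0.08 ]
pot [ 0.443 -0.262  0.05 ]
bowl [ 0.557 -0.358  0.03 ]
green [0.425 0.228 0.09 ]
purple [0.463 0.306 0.09 ]
cam in tool [ 0.07980104  0.00094182 -0.15828978] [[-0.   -0.95 -0.3 ]
 [ 1.   -0.    0.  ]
 [-0.   -0.3   0.95]]
[True, True, True, True, True, True, True, True, True, True, True, True]
```

```bash
python3 - <<'E'
from h import *
for s in (1,-1):
    a=s*np.pi/2-.05
    print(s,[np.round(manip.solve_ik(p,down(a)),2).tolist() for p in ([.52,.07,.3],[.45,-.262,.2],[.613,.236,.2])])
manip.move_pose([.52,.07,.3],down(np.pi/2-.05))
cal=viewer.get_calibration("wrist"); im=viewer.get_image("wrist"); save("w0",im); np.save("w0.npy",im); 
import pickle; pickle.dump(cal,open("w0.pkl","wb"))
save("w0b",cv2.resize(im,(800,600)))
print(manip.current_clock())
for n,p in dict(m1=[.613,.236,.009],m2=[.609,.151,.009],m3=[.604,.065,.009],m4=[.6,-.02,.009],iod=[.454,.14,.09],tall=[.447,.039,.104],sal=[.447,-.115,.08],pot=[.443,-.262,.05]).items(): print(n,proj(cal,p).round(1))
E
```

```text
1 [[0.77, 0.39, -1.2, 1.76, 0.38, 1.26, -0.58], [1.18, 0.39, -0.86, 1.89, 0.35, 1.02, 0.12], [0.24, 0.72, -1.0, 1.54, 0.63, 1.23, -0.91]]
-1 [[0.81, 0.45, -1.29, 1.76, 0.45, 1.28, 2.51], [-0.5, 0.66, 1.36, 1.94, -0.71, 1.16, -2.05], [0.36, 0.9, -1.3, 1.54, 0.88, 1.38, 2.07]]
2.8083
m1 [313.8  36.6]
m2 [310.6 100.1]
m3 [307.1 157.1]
m4 [304.6 207.4]
iod [198.4 115.1]
tall [199.7 195.8]
sal [213.4 285.6]
pot [221.3 345.5]
```

View pics/w0.png

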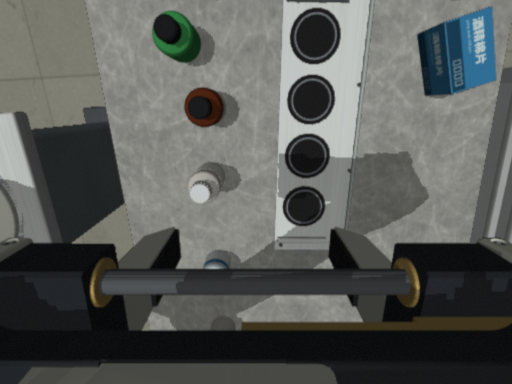

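The wrist view shows the marks at (315,36), (311,99), (307,155) and (304,206), within about 1 px of prediction. The amber cap at (200,107) and tall cap at (201,191) are a few px off, so I'll take the bottle positions from this view.

```bash
python3 - <<'E'
from h import *
import pickle
cal=pickle.load(open("w0.pkl","rb"))
for n,u,v,z in [("iod",200,107,.09),("tall",200.5,191,.104),("m1",315,36,.009),("m2",311,99.5,.009),("m3",307,156,.009),("m4",304,206,.009)]: print(n,ray(cal,u,v,z).round(4))
im=np.load("w0.npy")[80:230,150:250]; save("w0c",cv2.resize(im,(400,600),interpolation=cv2.INTER_CUBIC))
t=viewer.get_image("top")[195:235,140:345]; save("t1c",cv2.resize(t,None,fx=3.9,fy=3.9,interpolation=cv2.INTER_CUBIC))
# look for saline and pot
manip.move_pose([.5,-.12,.26],down(np.pi/2-.05))
cal=viewer.get_calibration("wrist"); im=viewer.get_image("wrist"); save("w1",im); pickle.dump(cal,open("w1.pkl","wb")); print(manip.current_clock())
E
```

```text
iod [0.457  0.1495 0.09  ]
tall [0.4488 0.0454 0.104 ]
m1 [0.6146 0.2366 0.009 ]
m2 [0.6096 0.1518 0.009 ]
m3 [0.6038 0.0668 0.009 ]
m4 [ 0.599  -0.0174  0.009 ]
3.7083
```

View pics/w0c.png

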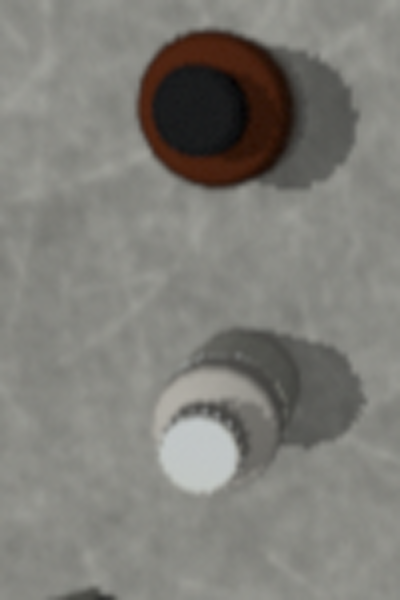

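View pics/t1c.png

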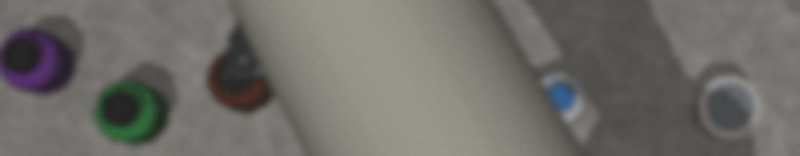

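View pics/w1.png

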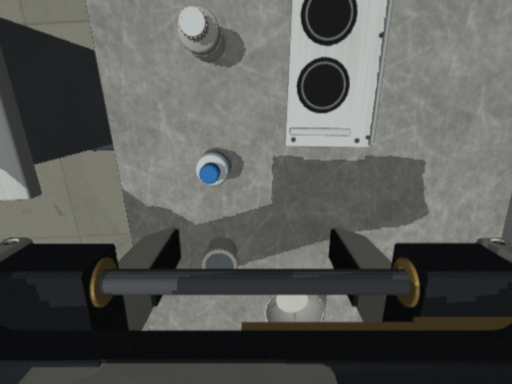

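The crop puts the amber cap at (199.7,107.7) and the tall cap top at (199.8,193.5). In w1 the tall cap is at (192,21), the blue cap at (209,174), and the pot lid at about (219,262), partly hidden.

```bash
cat >> h.py <<'E'
YAW=np.pi/2-.053
M={1:(.6138,.2363),2:(.6092,.1514),3:(.6041,.0662),4:(.5995,-.0185)}
def pick(x,y,g,f,up=.13):
    q=down(YAW)
    manip.move_pose([x,y,g-.0188+up],q); manip.servo_line([x,y,g-.0188],vel=.15)
    effector.close(f); print("gap",manip.current_finger_gap(),manip.current_gripper_force())
    manip.servo_line([x,y,g-.0188+up],vel=.2); print("gap",manip.current_finger_gap(),manip.current_clock())
def place(m,g,up=.13,dx=0,dy=0):
    x,y=M[m]; x+=dx;y+=dy; z=g-.0188+.009; q=down(YAW)
    manip.move_pose([x,y,z+up],q); manip.servo_line([x,y,z+.02],vel=.15); manip.servo_line([x,y,z+.002],vel=.04)
    effector.open_jaws(); manip.servo_line([x,y,z+up],vel=.2); print("placed",manip.current_clock())
E
python3 - <<'E'
from h import *
import pickle
a=pickle.load(open("w0.pkl","rb"));b=pickle.load(open("w1.pkl","rb"))
print("iod",ray(a,199.7,107.7,.09),"tall",ray(a,199.8,193.5,.104),ray(b,192,21,.104),"sal",ray(b,209,174,.08),"pot",ray(b,219,262,.05))
x,y=(ray(a,199.8,193.5,.104)+ray(b,192,21,.104))[:2]/2
pick(x,y,.062,20)
place(1,.062)
save("w2",viewer.get_image("wrist"))
E
```

```text
iod [0.45653263 0.14870017 0.09      ] tall [0.44749339 0.04208981 0.104     ] [0.44753491 0.0423806  0.104     ] sal [ 0.44519593 -0.11622771  0.08      ] pot [ 0.44190255 -0.25565703  0.05      ]
gap 0.0459444618440952 19.996987933991477
gap 0.04558241111346679 7.1083
placed 11.2833
```

View pics/w2.png

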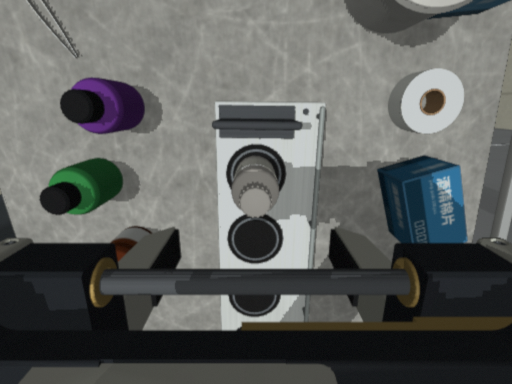

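The tall bottle stands on the mark beside the bookend, cap at (257,202). Next the amber and blue-capped bottles, then a closer look at the pot.

```bash
python3 - <<'E'
from h import *
import pickle
pick(.4565,.1485,.05,20); place(2,.05)
pick(.4452,-.1165,.043,20); place(3,.043)
manip.move_pose([.45,-.3,.22],down(YAW))
cal=viewer.get_calibration("wrist"); im=viewer.get_image("wrist"); save("w3",im); pickle.dump(cal,open("w3.pkl","wb")); print(proj(cal,[.442,-.258,.05]),manip.current_clock())
E
```

```text
gap 0.05166205697236115 20.000360012054443
gap 0.05147156856594603 14.625
placed 18.375
gap 0.04472865237937733 20.00001221895218
gap 0.0445525423746737 22.1917
placed 26.3333
[244.92180846 141.42369541] 27.875
```

View pics/w3.png

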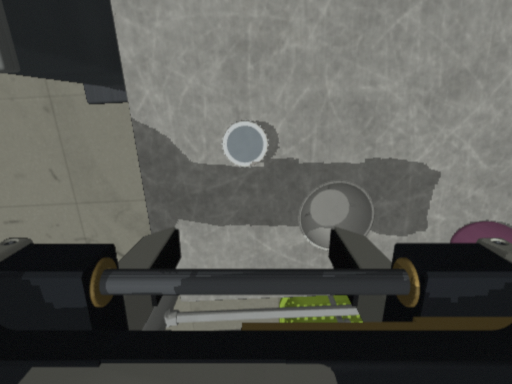

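The pot lid is centred at (245,144), about 2.6 px from prediction. The bowl at (337,215) is clear of the grasp.

```bash
python3 - <<'E'
from h import *
import pickle
p=ray(pickle.load(open("w3.pkl","rb")),245,144,.05); print(p)
pick(p[0],p[1],.042,15); place(4,.042)
manip.move_pose([.6,.16,.33],down(YAW))
cal=viewer.get_calibration("wrist"); im=viewer.get_image("wrist"); save("w4",im); pickle.dump(cal,open("w4.pkl","wb"))
for m,h in zip((1,2,3,4),(.104,.09,.08,.05)): print(m,proj(cal,[*M[m],h+.009]))
manip.move_pose([.45,-.3,.35],down(YAW)); t=viewer.get_image("top"); save("t4",cv2.resize(t[130:270,130:380],(800,448),interpolation=cv2.INTER_CUBIC))
c=viewer.get_calibration("top")
for m,h in zip((1,2,3,4),(.104,.09,.08,.05)): print(m,(proj(c,[*M[m],h+.009])-[130,130])*3.2)
print(manip.current_clock())
E
```

```text
[ 0.44191135 -0.26092459  0.05      ]
gap 0.05213817886212808 15.000181049108505
gap 0.05289161277336889 30.8
placed 35.0
1 [262.26405739 104.94006482]
2 [261.57098699 169.07225117]
3 [260.73712655 222.94851687]
4 [260.09957792 261.9421237 ]
1 [135.617213   101.92321988]
2 [224.7058685  112.22144959]
3 [311.4433843  121.89264125]
4 [395.71869954 134.85924671]
37.8333
```

View pics/w4.png

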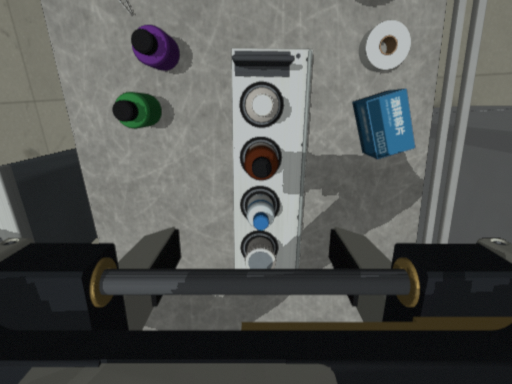

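View pics/t4.png

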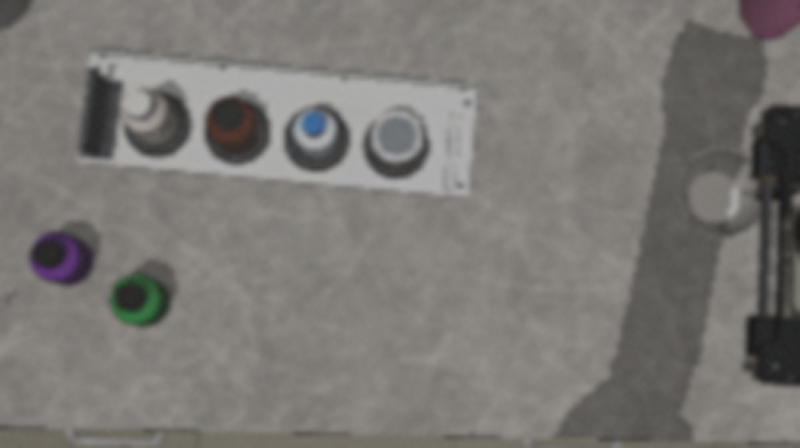

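All four stand on their marks. The wrist view shows the caps at (262,104), (262,168), (260,221) and (260,259), within about 3 px (4 mm) of prediction, and the bowl is untouched.

```bash
python3 -c "
from bench import manip
print(manip.hand_in())"
```

```text
the job is handed in; nothing more can be done
None
```

I handed the job in at about 38 s of the 106 s allowed. From the bookend the row is tall bottle, amber bottle, blue-capped bottle and pot, each upright and within about 4 mm of its mark in the last images. The arm never went near the steel bowl, and the hand-in returned no verdict.

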